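Unjam the nested parts cups

TASK

The feed cups for the press are jammed one inside the other: pull the small orange cup up out of the blue one, lower it upright onto the orange disc in its tray and let go only once it stands there. Then pull the middle-sized blue cup out of the steel base cup, and set it down in the same way on the blue disc in its tray.

Things in the scene. Friction and masses are not known exactly. Their poses are not given: they have to be found in the camera images.
- orange_cup_center (a point): Small orange metal cup, diameter 46 mm, height 115 mm, wall 4 mm, about 190 g. Point: on its axis half-way up; z up. At the start in the blue cup, standing 35 mm proud of its rim: grip that part across the outside. Three spring nubs low on its outside, 2 to 3 mm proud, clamp it; 4 to 10 N straight up frees it; it must rise 80 mm to clear.
- blue_cup_center (a point): Middle-sized blue metal cup, diameter 58 mm, height 85 mm, wall 4 mm, about 250 g. Point: on its axis half-way up; z up. At the start in a steel cup screwed to the bench (80 mm wide, rim 55 mm above the bench), standing 40 mm proud of it: grip that part across the outside. Spring nubs as on the orange cup; 4 to 10 N straight up frees it; it must rise 45 mm to clear.
- orange_tray_floor (a point): Grey tray fixed to the bench, 125 mm square, rim 14 mm high, with a flat orange disc 80 mm across in the middle. Point: centre of the disc, on the tray's floor, 5 mm above the bench; z up, x and y along the sides. One of three trays that may swap places; the green one and the small loose green cup are not used.
- blue_tray_floor (a point): Grey tray fixed to the bench, 125 mm square, rim 14 mm high, with a flat blue disc 92 mm across in the middle. Point: centre of the disc, on the tray's floor, 5 mm above the bench; z up, x and y along the sides. One of three trays that may swap places; the green one and the small loose green cup are not used.

How it is judged:
On the way, in this order (a step that is already met when the one before it is completed fails the run):
1. the orange cup is lowered upright onto the orange disc while still held (horizontal distance between orange_cup_center and orange_tray_floor below 0.022 m and z of orange_cup_center in the frame of orange_tray_floor below 0.0695 m and angle between orange_cup_center's own z axis and vertical below 0.2 rad and contact force between the fingers and orange_cup above 0.5 N), for 0.1 s.
2. then the blue cup is lowered upright onto the blue disc while still held (horizontal distance between blue_cup_center and blue_tray_floor below 0.022 m and z of blue_cup_center in the frame of blue_tray_floor below 0.0545 m and angle between blue_cup_center's own z axis and vertical below 0.2 rad and contact force between the fingers and blue_cup above 0.5 N), for 0.1 s.
At the end, for the whole second after the job is handed in: The orange cup stands upright (within 11 degrees), on the floor of its tray, within 22 mm of the middle of the orange disc, and the blue cup likewise on the blue disc; both at rest and released (horizontal distance between orange_cup_center and orange_tray_floor below 0.022 m and z of orange_cup_center in the frame of orange_tray_floor below 0.0695 m and angle between each of orange_cup_center, blue_cup_center's own z axis and vertical below 0.2 rad and linear speed of each of orange_cup, blue_cup below 0.03 m/s and horizontal distance between blue_cup_center and blue_tray_floor below 0.022 m and z of blue_cup_center in the frame of blue_tray_floor below 0.0545 m); the robot touches nothing.
It also fails if it takes over 56 s, if anything falls off the work surface, if the arm or the gripper's body presses on something with over 40 N, if the wrist force passes 120 N, or if a joint passes its speed limit or range.

ROBOT

A 6-joint arm with a two-finger parallel gripper is mounted at the origin on the work surface. World frame = base frame: x ahead of the robot, y to its left, z up, the work surface at z = 0. Lengths are in m, angles in rad, forces in N, time in s.
With the tool pointing down it reaches from about 0.35 to 0.975 m from the base axis. Payload 4.9 kg.
Tool frame: the origin (TCP) lies at the very end of the fingers, on their centre line; the grasp point (between the pads) lies 19 mm behind it; x points along the fingers, y is the direction in which the jaws open and shut, and the axes are right-handed (so a half turn about x gives the same grasp; the last joint's range is limited). The gripper opens to 85 mm and grips with 20 to 120 N. Pads are 22 mm wide; open, the fingers measure 114 mm over their backs; the gripper's body (76 mm by 85 mm) begins 54 mm behind the grasp point. The pads swing forward as they close: fully open they stand 13 mm farther back than shut.
Start: joints at [1.163, 0.053, 1.613, -0, 1.476, -0.119], TCP at [0.178, 0.599, 0.231] pointing down, gripper open.
Joint ranges: [-3.01, 3.01], [-1.01, 2.22], [0.06, 2.58], [-1.02, 4.17], [0.09, 2.62], [-3.14, 3.14]. Speed limits (rad/s): [2.57, 2.57, 3.14, 3.14, 3.14, 3.14].

INTERFACE

Orientations are given as a rotation vector (axis times angle).
In Python, from station import ctrl, get_image, calibration, finish_job, search_frame, cut_out, mark_of gives the robot as it stands. The module is installed in compiled form; this text tells all that it offers.
- The arm moves only by the tool arm_command, never from a script. Its argument "plan" is a list that holds one entry, the list of rows, each a list of 7 numbers: the shift along the tool's x, y, z in m, then the turn, a rotation vector about the tool's x, y, z in degrees, then the finger opening in m, from 0 to 0.0854. A call has 1 to 20 rows; each row shifts and turns the pose as measured when the row begins, along the tool's axes as they then stand; what a row does not reach is not made up. A row lasts 1/12 s, in which the tool goes at most 41.7 mm and 7.16 degrees, less where a joint would pass 70% of its speed; a pose out of reach is approached as far as the arm can. A call with a gripper value outside its range is refused whole. The fingers move at their own pace and stop on an object; "squeeze" is the grip in N (left out, the last holds). Time passes only in rows, so rows that do not move let the fingers close. It gives the time, the measured TCP pose, the force and the opening at its end, in the units of the state.
- ctrl.get_obs(): the state, without advancing time (a new reading comes with each control period).
- get_image(name): name is "scene" or "top"; returns the picture (400x640x3 uint8, red, green, blue); there is no depth.
- calibration(name): a dict with "fx", "fy", "cx", "cy" (pixels), "k1" (the pictures are not rectified: a ray, as slopes to the right and down, at radius r is drawn at 1 + k1 r^2 times it, then the intrinsics apply), "cam_to_world" (4x4, takes a point from camera to world coordinates). Camera axes: x right, y down, z forward; pixel columns grow to the right and rows downward; lengths in m; the calibration is good to about 2 mm. A picture is of the moment at which its call begins. calibration takes no time and is no camera call.
- finish_job(): hands the job in, once; it reports no verdict.
Trained networks look in the newest picture that a camera, given by its name, has taken for a name from the list of things; names that differ only in an ending like _2 or _b are one class to them, and where a whole thing is asked for, a point or a joint stands for the part that bears it (a point fixed in the world has none). Each returns a list of dicts, best first, with "conf" (0 to 1); they miss things now and then, are a little off and sometimes report something else, mostly with a low value. They report only what shows in the picture. A call takes as long as a camera call.
- search_frame(camera, thing): "at" ([x, y, z] in m, in the coordinates of the camera as it stood for that picture, good to about 4 mm: the middle of the surface that is visible of it).
- cut_out(camera, thing): "mask" (400x640 bool, what is visible of it).
- mark_of(camera, thing): "at" ([x, y, z] in m, in the coordinates of the camera as it stood for that picture, good to about 4 mm: a listed point, or the origin of a listed thing).
The state is a dict: "t": time; "q": joint angles; "dq": joint speeds; "effort": joint torques, N m; "tool_pos": TCP position; "tool_rot": TCP orientation; "contact_force": force on the tool from outside, world axes, zero at the start; "wrist_torque": the same for the moment, N m; "opening": finger opening in m.
Only numpy, scipy, OpenCV 4.12 (cv2) and the standard library are available. Lean on these libraries where they do the work, as an engineer would, in place of code of your own. Each camera call takes 0.05 s, during which the arm holds its last target. There are 200 camera calls.

## Working session

There is one attempt and no reset: what is moved stays moved. The work goes in short steps, Python scripts to look and compute and a tool call to move; the robot and the scene stay as the last step left them, time stands still between calls to the robot, and variables do not carry over. Pictures are saved under pics/ and viewed, about 8 in all and at most 12, crops included, and the job is handed in when it is done.

Besides the shell and the picture viewer there is one more tool, called after ">>>" as a command line: name --argument value ..., lists and objects as JSON in quotes. arm_command: Moves the arm, as the interface text tells. Its arguments: {"type":"object","properties":{"plan":{"type":"array","items":{"type":"array","items":{"type":"array","items":{"type":"number"}}}},"squeeze":{"type":"number"}},"required":["plan"]}

```bash
mkdir -p pics; cat > h.py <<'E'
import numpy as np, cv2
from station import *
def w(cam,p):
    T=np.array(calibration(cam)["cam_to_world"]);return T[:3,:3]@np.array(p)+T[:3,3]
def ray(cam,uv):
    c=calibration(cam);T=np.array(c["cam_to_world"])
    d=np.array([(uv[0]-c["cx"])/c["fx"],(uv[1]-c["cy"])/c["fy"]]);s=d.copy()
    for _ in range(20): s=d/(1+c["k1"]*(s@s))
    return T[:3,3],T[:3,:3]@np.array([s[0],s[1],1])
def at_z(cam,uv,z):
    o,d=ray(cam,uv);return o+d*(z-o[2])/d[2]
def proj(cam,p):
    c=calibration(cam);T=np.array(c["cam_to_world"]);q=T[:3,:3].T@(np.array(p)-T[:3,3]);s=q[:2]/q[2];s=s*(1+c["k1"]*(s@s))
    return np.array([c["fx"]*s[0]+c["cx"],c["fy"]*s[1]+c["cy"]])
def save(n,im): cv2.imwrite("pics/"+n,cv2.cvtColor(im,cv2.COLOR_RGB2BGR))
E
python3 - <<'E'
from h import *
np.set_printoptions(precision=4,suppress=True)
a=get_image("scene");b=get_image("top");save("s.png",a);save("t.png",b)
for c in("scene","top"):
    k=calibration(c);print(c,k["fx"],k["k1"],np.array(k["cam_to_world"])[:3,3])
    for n in("orange_cup_center","blue_cup_center","orange_tray_floor","blue_tray_floor"):
        for d in mark_of(c,n)[:2]: print(c,n,round(d["conf"],2),w(c,d["at"]),proj(c,w(c,d["at"])))
print(ctrl.get_obs())
E
```

```text
scene 443.2905399662487 -0.033335016032937266 [0.9714 0.4601 0.7398]
scene orange_cup_center 0.55 [0.4944 0.0056 0.072 ] [355.4914 187.6678]
scene blue_cup_center 0.8 [0.4992 0.0042 0.0536] [352.8712 194.354 ]
scene orange_tray_floor 0.86 [0.6628 0.0363 0.0014] [302.404  258.1714]
scene blue_tray_floor 0.71 [ 0.5309 -0.2798  0.0076] [266.1622 149.4098]
top 478.5910855529221 0.011892319850597854 [ 0.3685 -0.0011  1.204 ]
top orange_cup_center 0.77 [0.4942 0.0107 0.0746] [317.9444 225.9091]
top blue_cup_center 0.59 [0.4942 0.0095 0.0507] [318.5715 226.9581]
top orange_tray_floor 0.64 [0.6591 0.0313 0.0026] [309.6549 165.3447]
top blue_tray_floor 0.62 [ 0.5249 -0.2788  0.0025] [432.5821 215.6031]
{'t': 0.5, 'q': array([ 1.163 ,  0.0527,  1.613 , -0.    ,  1.476 , -0.119 ]), 'dq': array([ 0.002 ,  0.001 , -0.0002,  0.0003,  0.0012,  0.    ]), 'effort': array([ -0.0009, -39.3217, -37.0028,  -0.0001,   0.0014,   0.    ]), 'tool_pos': array([0.178 , 0.5991, 0.2313]), 'tool_rot': array([ 0.2266,  1.5589, -0.2268]), 'contact_force': array([ 0.5439, -0.1777,  0.8559]), 'wrist_torque': array([ 0.0324,  0.0076, -0.0243]), 'opening': 0.08506558020853097}
```

View pics/s.png

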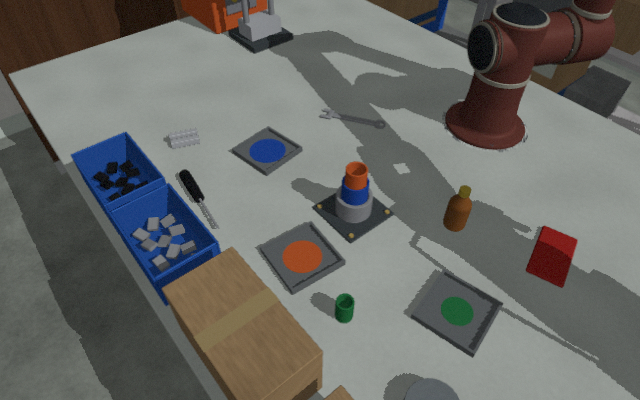

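View pics/t.png

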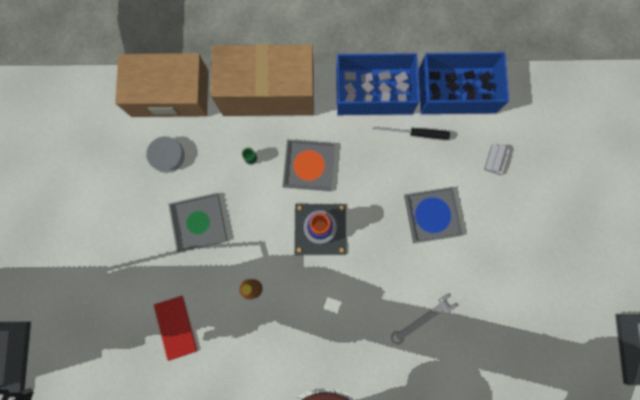

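Top view: the stack is at about (320,224), the orange disc at (309,165) and the blue disc at (433,215). In the scene view the stack is at (355,190), and the green cup and bottle are clear of it. Next I refine the discs and cup using masks from both views.

```bash
cat >> h.py <<'E'
def tri(u1,u2):
    o1,d1=ray("scene",u1);o2,d2=ray("top",u2)
    s=np.linalg.lstsq(np.stack([d1,-d2],1),o2-o1,rcond=None)[0];a=o1+s[0]*d1;b=o2+s[1]*d2
    return (a+b)/2,np.linalg.norm(a-b)
def blob(im,col,guess,r=30):
    h=cv2.cvtColor(im,cv2.COLOR_RGB2HSV);H,S,V=cv2.split(h)
    m=(S>140)&(V>50)&(((H<15)|(H>172)) if col=="orange" else ((H>105)&(H<130)))
    yy,xx=np.mgrid[:400,:640];m&=np.hypot(xx-guess[0],yy-guess[1])<r
    return m
E
python3 - <<'E'
from h import *
np.set_printoptions(precision=4,suppress=True)
a=get_image("scene");b=get_image("top")
for n,col,g1,g2 in(("otray","orange",(302,257),(309,165)),("btray","blue",(267,151),(433,215))):
    cs=[]
    for im,g in((a,g1),(b,g2)):
        y,x=np.nonzero(blob(im,col,g));cs.append((x.mean(),y.mean()))
    print(n,cs,tri(*cs),at_z("scene",cs[0],.005),at_z("top",cs[1],.005))
# orange cup rim: hull of orange mask in top, and fit in scene top of silhouette
for c,im,g in(("scene",a,(355,175)),("top",b,(320,224))):
    for n in("orange","blue"):
        m=blob(im,n,g,28);y,x=np.nonzero(m);print(c,n,m.sum(),x.min(),x.max(),y.min(),y.max(),x.mean(),y.mean())
for X in((.494,.008),):
    for z in(.13,.095):
        for c in("scene","top"):
            r=.023 if z==.13 else .029
            P=np.array([proj(c,(X[0]+r*np.cos(t),X[1]+r*np.sin(t),z)) for t in np.linspace(0,6.28,60)]);print(c,z,P.min(0),P.max(0))
save("crop.png",np.hstack([cv2.resize(a[140:240,305:405],(400,400),interpolation=2),cv2.resize(b[175:275,270:370],(400,400),interpolation=2)]))
from scipy.spatial.transform import Rotation as R
print(R.from_rotvec(ctrl.get_obs()["tool_rot"]).as_matrix())
E
```

```text
otray [(np.float64(301.92276830491477), np.float64(256.2928786359077)), (np.float64(308.5), np.float64(165.0198300283286))] (array([0.6607, 0.0335, 0.0027]), np.float64(0.0018962063546343042)) [0.6622 0.0341 0.005 ] [0.6594 0.0342 0.005 ]
btray [(np.float64(267.10979228486644), np.float64(150.3486646884273)), (np.float64(432.64923076923077), np.float64(214.8502564102564))] (array([ 0.5275, -0.2798,  0.0023]), np.float64(0.0017925866663018074)) [ 0.5296 -0.2779  0.005 ] [ 0.5265 -0.2785  0.005 ]
scene orange 539 345 367 162 189 355.9443413729128 175.38589981447123
scene blue 387 341 368 178 202 354.02583979328165 194.06459948320415
top orange 309 311 329 214 233 319.79611650485435 223.66666666666666
top blue 43 309 329 229 237 318.3953488372093 234.72093023255815
scene 0.13 [346.8586 160.4119] [369.7009 176.0477]
top 0.13 [308.6636 213.1346] [329.0511 233.4151]
scene 0.095 [343.1397 170.8207] [371.141  190.5274]
top 0.095 [306.5472 212.6409] [331.4583 237.4367]
[[ 0.      0.2848  0.9586]
 [-0.      0.9586 -0.2848]
 [-1.     -0.      0.    ]]
```

View pics/crop.png

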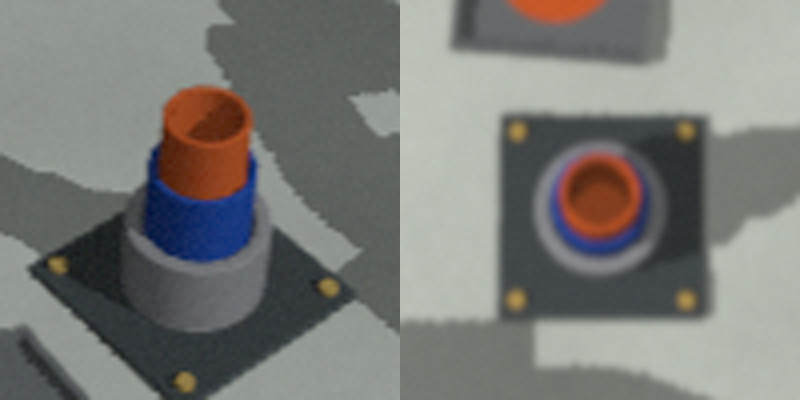

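The close-up shows the stack standing straight, with all three rims visible. The orange rim's centre is at about scene (356.8,168.6) and top (319.8,224.0).

```bash
python3 - <<'E'
from h import *
np.set_printoptions(precision=4,suppress=True)
print(tri((356.8,168.6),(319.8,224.0)),at_z("scene",(356.8,168.6),.13),at_z("top",(319.8,224),.13))
print(proj("top",(.494,.006,.13)),proj("scene",(.494,.006,.13)))
E
```

```text
(array([0.4935, 0.0051, 0.1259]), np.float64(0.002240299598028923)) [0.4973 0.0072 0.13  ] [0.4923 0.0059 0.13  ]
[319.7425 223.2312] [357.6009 167.5672]
```

>>> arm_command --plan '[[[0,-0.0265,0.0263,0,0,0,0.085],[0,-0.0265,0.0263,0,0,0,0.085],[0,-0.0265,0.0263,0,0,0,0.085],[0,-0.0265,0.0263,0,0,0,0.085],[0,-0.0265,0.0263,0,0,0,0.085],[0,-0.0265,0.0263,0,0,0,0.085],[0,-0.0265,0.0263,0,0,0,0.085],[0,-0.0265,0.0263,0,0,0,0.085],[0,-0.0265,0.0263,0,0,0,0.085],[0,-0.0265,0.0263,0,0,0,0.085],[0,-0.0265,0.0263,0,0,0,0.085],[0,-0.0265,0.0263,0,0,0,0.085],[0,-0.0265,0.0263,0,0,0,0.085],[0,-0.0265,0.0263,0,0,0,0.085],[0,-0.0265,0.0263,0,0,0,0.085],[0,-0.0265,0.0263,0,0,0,0.085],[0,-0.0265,0.0263,0,0,0,0.085],[0,-0.0265,0.0263,0,0,0,0.085]]]' --squeeze 60

```text
t: 2.1
tool_pos: [0.5085, -0.0129, 0.234]
tool_rot: [0.221, 1.548, -0.21]
contact_force: [1.5, -0.5, 0.2]
opening: 0.0844
```

```bash
cat >> h.py <<'E'
from scipy.spatial.transform import Rotation as R
np.set_printoptions(precision=4,suppress=True)
def go(x,y,z,yaw=None):
    o=ctrl.get_obs();M=R.from_rotvec(o["tool_rot"]).as_matrix();Y=M[:,1]
    if yaw is not None: Y=np.array([np.cos(yaw),np.sin(yaw),0])
    Y=np.array([Y[0],Y[1],0]);Y/=np.linalg.norm(Y);X=np.array([0,0,-1.])
    G=np.stack([X,Y,np.cross(X,Y)],1)
    print("pos",o["tool_pos"],"t",o["t"],"F",o["contact_force"],"open",o["opening"],"q6",o["q"][5],"dq",abs(o["dq"]).max())
    print("shift",M.T@(np.array([x,y,z])-o["tool_pos"]),"turn",np.degrees(R.from_matrix(M.T@G).as_rotvec()),"yaw",np.degrees(np.arctan2(Y[1],Y[0])))
E
python3 -c "
from h import *
go(.495,.0065,.234)"
```

```text
pos [ 0.5085 -0.0129  0.234 ] t 2.1 F [ 1.5102 -0.46    0.1633] open 0.0844166196524786 q6 -1.4722711567604987 dq 0.7668496600027339
shift [-0.      0.015  -0.0182] turn [-0.0027  0.6346 -0.4931] yaw 74.24302789405904
```

>>> arm_command --plan '[[[0,0.015,-0.018,0,0.6,-0.5,0.085],[0,0,0,0,0,0,0.085],[0,0,0,0,0,0,0.085]]]'

```text
t: 2.35
tool_pos: [0.4981, -0.0039, 0.2334]
tool_rot: [0.227, 1.559, -0.232]
contact_force: [-0.2, -0.8, 0.2]
opening: 0.0848
```

```bash
python3 -c "
from h import *
go(.495,.0065,.094)
b=get_image('top');save('t2.png',cv2.resize(b[150:300,240:400],(640,600),interpolation=2))
a=get_image('scene');save('s2.png',cv2.resize(a[90:240,275:435],(640,600),interpolation=2))"
```

```text
pos [ 0.4981 -0.0039  0.2334] t 2.35 F [-0.2221 -0.8477  0.245 ] open 0.08480683485554164 q6 -1.4339353577468017 dq 0.03186495696151288
shift [ 0.1393  0.0096 -0.006 ] turn [0.     0.0166 0.1816] yaw 73.25326943851368
```

View pics/s2.png

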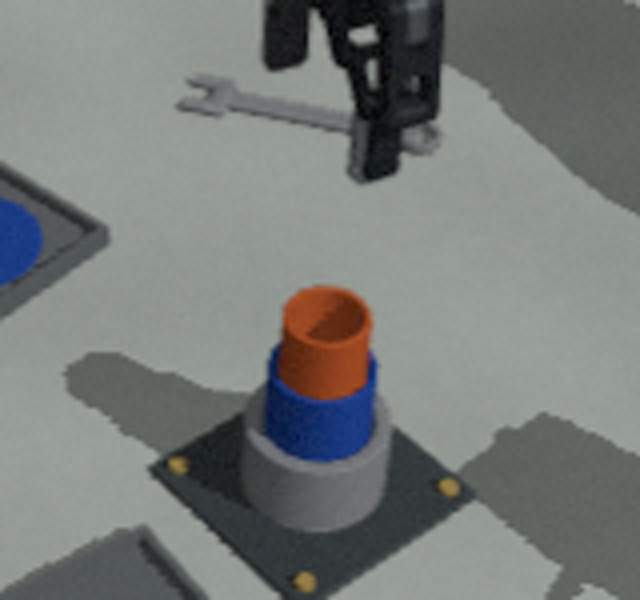

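The gripper hangs open and clear above the stack; the orange cup's rim is at (325,320) in this crop. I correct sideways first, then descend.

>>> arm_command --plan '[[[0,0.009,-0.005,0,0,0,0.085],[0,0.002,-0.001,0,0,0,0.085],[0.02,0,0,0,0,0,0.085],[0.02,0,0,0,0,0,0.085],[0.02,0,0,0,0,0,0.085],[0.015,0,0,0,0,0,0.085],[0.01,0,0,0,0,0,0.085],[0,0,0,0,0,0,0.085]]]'

```text
t: 3.12
tool_pos: [0.4959, 0.0176, 0.149]
tool_rot: [0.217, 1.551, -0.219]
contact_force: [-0.4, 0.2, -0.5]
opening: 0.085
```

```bash
python3 -c "
from h import *
go(.495,.0065,.094)"
```

```text
pos [0.4959 0.0176 0.149 ] t 3.1167 F [-0.4442  0.169  -0.4864] open 0.0850200435065428 q6 -1.4060269110333663 dq 0.01861568020379568
shift [ 0.0551 -0.0109  0.0016] turn [0.     0.5273 0.008 ] yaw 74.06478764983254
```

>>> arm_command --plan '[[[0,-0.01,0.0015,0,0.5,0,0.085],[0,0,0,0,0,0,0.085],[0,0,0,0,0,0,0.085]]]'

```text
t: 3.37
tool_pos: [0.495, 0.0078, 0.1506]
tool_rot: [0.216, 1.559, -0.216]
contact_force: [-0.4, -0.0, 0.2]
opening: 0.0847
```

```bash
python3 -c "
from h import *
go(.495,.0065,.094)"
```

```text
pos [0.495  0.0078 0.1506] t 3.3667 F [-0.4225 -0.0145  0.1558] open 0.08473307425428475 q6 -1.4299346213029362 dq 0.01457647124631369
shift [ 0.0566 -0.0012  0.0003] turn [0.     0.0659 0.005 ] yaw 74.22273316389808
```

>>> arm_command --plan '[[[0.015,-0.001,0,0,0,0,0.085],[0.015,0,0,0,0,0,0.085],[0.015,0,0,0,0,0,0.085],[0.012,0,0,0,0,0,0.085],[0,0,0,0,0,0,0.085],[0,0,0,0,0,0,0.085]]]'

```text
t: 3.87
tool_pos: [0.5011, 0.0048, 0.1]
tool_rot: [0.217, 1.543, -0.217]
contact_force: [0.5, 0.2, -0.2]
opening: 0.0843
```

```bash
python3 -c "
from h import *
go(.495,.0065,.094)"
```

```text
pos [0.5011 0.0048 0.1   ] t 3.8667 F [ 0.5262  0.1898 -0.1603] open 0.08434062385945927 q6 -1.4322251499743348 dq 0.009156759179543932
shift [ 0.0059 -0.0001 -0.0064] turn [-0.001   0.9395 -0.1249] yaw 74.10439234557143
```

>>> arm_command --plan '[[[0.005,0,-0.006,0,0.9,0,0.085],[0,0,0,0,0,0,0.085],[0,0,0,0,0,0,0.085]]]'

```text
t: 4.12
tool_pos: [0.4964, 0.0063, 0.097]
tool_rot: [0.22, 1.557, -0.216]
contact_force: [0.5, 1.2, 0.9]
opening: 0.085
```

```bash
python3 -c "
from h import *
go(.495,.0065,.094)"
```

```text
pos [0.4964 0.0063 0.097 ] t 4.1167 F [0.4708 1.1827 0.8992] open 0.08501232057111605 q6 -1.4325349151865807 dq 0.012592739627021269
shift [ 0.003  -0.0002 -0.0014] turn [-0.0002  0.1488 -0.1562] yaw 74.09097188324434
```

>>> arm_command --plan '[[[0.003,0,-0.001,0,0,0,0.03],[0,0,0,0,0,0,0.03],[0,0,0,0,0,0,0.03],[0,0,0,0,0,0,0.03],[0,0,0,0,0,0,0.03],[0,0,0,0,0,0,0.03],[0,0,0,0,0,0,0.03],[0,0,0,0,0,0,0.03]]]' --squeeze 60

```text
t: 4.78
tool_pos: [0.4963, 0.0065, 0.0956]
tool_rot: [0.219, 1.554, -0.216]
contact_force: [-0.2, 0.5, 0.5]
opening: 0.045
```

```bash
python3 -c "
from h import *
go(.495,.0065,.21)"
```

```text
pos [0.4963 0.0065 0.0956] t 4.7833 F [-0.1991  0.5193  0.4509] open 0.044975489053287625 q6 -1.4321580958569273 dq 0.0030769205372948184
shift [-0.1144  0.     -0.0006] turn [-0.0004  0.3088 -0.1541] yaw 74.10445073012893
```

>>> arm_command --plan '[[[-0.005,0,0,0,0,0,0.03],[-0.008,0,0,0,0,0,0.03],[-0.008,0,0,0,0,0,0.03],[0,0,0,0,0,0,0.03]]]'

```text
t: 5.12
tool_pos: [0.4943, 0.0068, 0.1137]
tool_rot: [0.22, 1.557, -0.216]
contact_force: [1.7, -0.4, 0.4]
opening: 0.0448
```

```bash
python3 -c "
from h import *
go(.495,.0065,.21)
a=get_image('scene');save('s3.png',cv2.resize(a[90:240,275:435],(640,600),interpolation=2))"
```

```text
pos [0.4943 0.0068 0.1137] t 5.1167 F [ 1.6805 -0.4361  0.4275] open 0.04475260206629341 q6 -1.432227304540791 dq 0.012375820323734354
shift [-0.0963  0.0001  0.001 ] turn [-0.0002  0.113  -0.1633] yaw 74.09447491440983
```

View pics/s3.png

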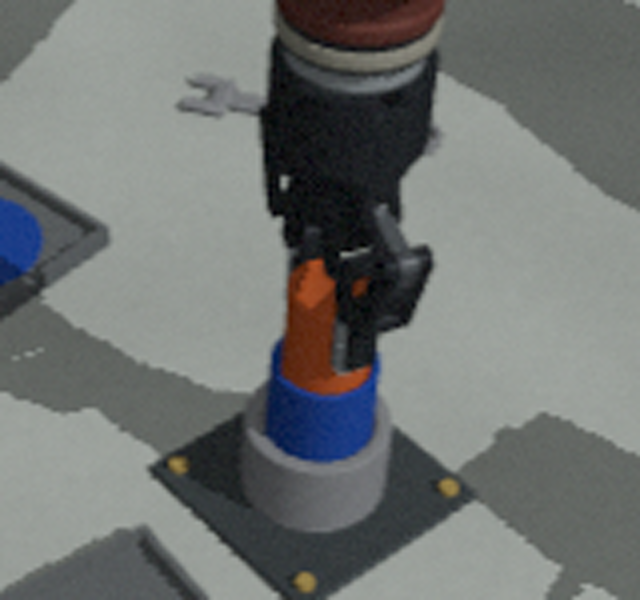

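The orange cup has risen by about 18 mm: its rim is now near y≈262 in the crop, against about 290 before. The blue cup has not moved (rim y≈350). I continue upward.

>>> arm_command --plan '[[[-0.012,0,0,0,0,0,0.03],[-0.015,0,0,0,0,0,0.03],[-0.015,0,0,0,0,0,0.03],[-0.015,0,0,0,0,0,0.03],[-0.015,0,0,0,0,0,0.03],[-0.015,0,0,0,0,0,0.03],[-0.015,0,0,0,0,0,0.03],[-0.01,0,0,0,0,0,0.03],[0,0,0,0,0,0,0.03],[0,0,0,0,0,0,0.03]]]'

```text
t: 6.0
tool_pos: [0.4905, 0.0072, 0.2343]
tool_rot: [0.22, 1.563, -0.216]
contact_force: [-0.9, 0.8, -3.6]
opening: 0.0445
```

```bash
python3 -c "
from h import *
go(.661,.034,.23)
a=get_image('scene');save('s4.png',cv2.resize(a[70:270,255:435],(540,600),interpolation=2))"
```

```text
pos [0.4905 0.0072 0.2343] t 6.0 F [-0.8798  0.8365 -3.5951] open 0.0444962120813477 q6 -1.4323173653281436 dq 0.01869685920500415
shift [0.0039 0.0725 0.1567] turn [ 0.0003 -0.2277 -0.1305] yaw 74.10151848782914
```

View pics/s4.png

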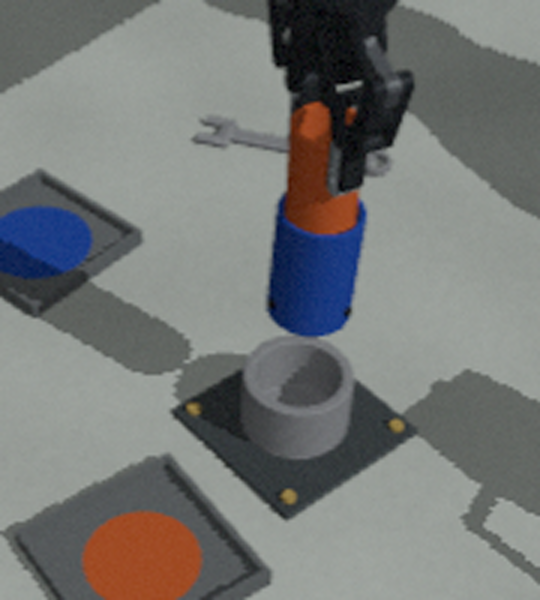

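The blue cup came along. The orange cup slid only about 30 mm out before the pair left the steel cup, probably bound by the 4–6 mm sideways drift of the lift. I'll put the pair back in the steel cup and pull again, slower and straighter.

>>> arm_command --plan '[[[0,0,0.006,0,0,0,0.03],[0,0,0,0,0,0,0.03],[0.01,0,-0.0003,0,0,0,0.03],[0.01,0,-0.0003,0,0,0,0.03],[0.01,0,-0.0003,0,0,0,0.03],[0.008,0,-0.0003,0,0,0,0.03],[0,0,0,0,0,0,0.03],[0,0,0,0,0,0,0.03]]]'

```text
t: 6.72
tool_pos: [0.4913, 0.0064, 0.1846]
tool_rot: [0.221, 1.577, -0.216]
contact_force: [0.8, -0.5, -3.3]
opening: 0.045
```

```bash
python3 -c "
from h import *
go(.4963,.0065,.185)
a=get_image('scene');b=get_image('top')
save('s5.png',np.hstack([cv2.resize(a[130:230,305:405],(400,400),interpolation=2),cv2.resize(b[175:275,270:370],(400,400),interpolation=2)]))"
```

```text
pos [0.4913 0.0064 0.1846] t 6.7167 F [ 0.7878 -0.5027 -3.3012] open 0.04503388437483213 q6 -1.433819630853698 dq 0.02939302362650013
shift [-0.0005  0.0015  0.0048] turn [ 0.0002 -0.9998 -0.0216] yaw 74.09129654707255
```

View pics/s5.png

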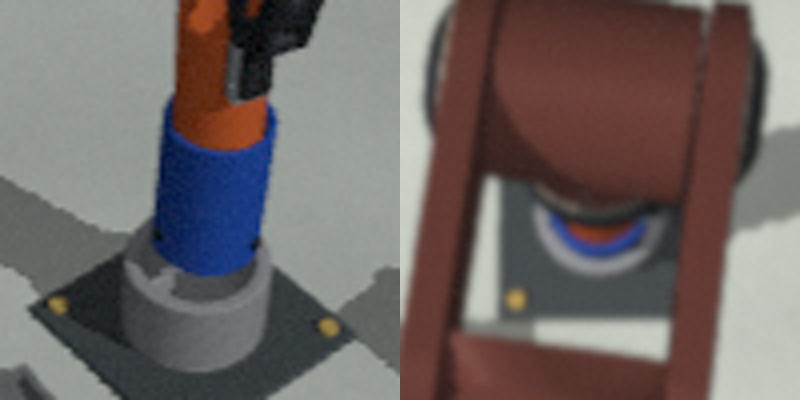

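The blue cup's bottom now hangs just above the steel rim (crop (210,270)), leaning slightly and a few mm off. I correct by +5 mm and −1°.

>>> arm_command --plan '[[[0,0.0015,0.005,0,-1.0,0,0.03],[0,0,0,0,0,0,0.03],[0,0,0,0,0,0,0.03]]]'

```text
t: 7.07
tool_pos: [0.4982, 0.0063, 0.1868]
tool_rot: [0.218, 1.554, -0.218]
contact_force: [-0.2, -0.2, -3.0]
opening: 0.0446
```

```bash
python3 -c "
from h import *
go(.4963,.0065,.165)"
```

```text
pos [0.4982 0.0063 0.1868] t 7.0667 F [-0.2239 -0.2051 -3.0371] open 0.04459973451445578 q6 -1.4300894767758636 dq 0.01417071625960094
shift [ 0.0218 -0.0004 -0.002 ] turn [-0.0002  0.3222 -0.0535] yaw 74.09527086797941
```

>>> arm_command --plan '[[[0.007,0,-0.002,0,0.3,0,0.03],[0.007,0,-0.0005,0,0,0,0.03],[0.007,0,-0.0005,0,0,0,0.03],[0,0,0,0,0,0,0.03]]]'

```text
t: 7.4
tool_pos: [0.4975, 0.0069, 0.1676]
tool_rot: [0.218, 1.553, -0.217]
contact_force: [-0.8, -0.1, -3.0]
opening: 0.0445
```

```bash
python3 -c "
from h import *
go(.4963,.0065,.145)
a=get_image('scene');save('s6.png',cv2.resize(a[130:230,305:405],(400,400),interpolation=2))"
```

```text
pos [0.4975 0.0069 0.1676] t 7.4 F [-0.8464 -0.1158 -2.9616] open 0.04453202801219113 q6 -1.4297488386123007 dq 0.01165926860101031
shift [ 0.0226 -0.0007 -0.0012] turn [-0.0003  0.3942 -0.0934] yaw 74.10323320997325
```

View pics/s6.png

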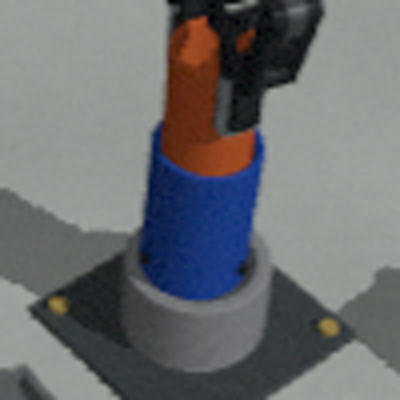

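The blue cup's bottom (195,298) is centred in the steel opening (197,290), and the lean matches the starting view. I lower on, watching the force.

>>> arm_command --plan '[[[0.007,0,-0.0015,0,0.3,0,0.03],[0.007,0,-0.0005,0,0,0,0.03],[0.007,0,-0.0005,0,0,0,0.03],[0.007,0,-0.0003,0,0,0,0.03],[0,0,0,0,0,0,0.03]]]'

```text
t: 7.87
tool_pos: [0.4992, 0.0067, 0.1464]
tool_rot: [0.218, 1.548, -0.217]
contact_force: [0.5, 0.1, -4.1]
opening: 0.0447
```

```bash
python3 -c "
from h import *
go(.4963,.0065,.0956)"
```

```text
pos [0.4992 0.0067 0.1464] t 7.8667 F [ 0.5273  0.1194 -4.0693] open 0.0447403878873657 q6 -1.4296136956120429 dq 0.02013511665857494
shift [ 0.0508 -0.0011 -0.0033] turn [-0.0008  0.6853 -0.1269] yaw 74.10902124605477
```

>>> arm_command --plan '[[[0.004,-0.001,-0.0035,0,0.7,0,0.03],[0,0,0,0,0,0,0.03],[0.006,0,-0.0006,0,0.1,0,0.03],[0.006,0,-0.0006,0,0.1,0,0.03],[0.006,0,-0.0006,0,0.1,0,0.03],[0,0,0,0,0,0,0.03]]]'

```text
t: 8.37
tool_pos: [0.4999, 0.0063, 0.1418]
tool_rot: [0.219, 1.555, -0.215]
contact_force: [-0.1, 0.7, -5.0]
opening: 0.0447
```

```bash
python3 -c "
from h import *
go(.4963,.0065,.0956)"
```

```text
pos [0.4999 0.0063 0.1418] t 8.3667 F [-0.1297  0.6874 -5.0209] open 0.04471536829751918 q6 -1.432575088916711 dq 0.04834248110074083
shift [ 0.0462 -0.0009 -0.0038] turn [-0.0005  0.2778 -0.1896] yaw 74.14583524220856
```

>>> arm_command --plan '[[[0,-0.001,-0.004,0,0.3,0,0.03],[0,0,0,0,0,0,0.03],[0,0,0,0,0,0,0.03]]]'

```text
t: 8.62
tool_pos: [0.4948, 0.0065, 0.1403]
tool_rot: [0.22, 1.561, -0.215]
contact_force: [1.9, 0.2, -3.4]
opening: 0.0448
```

```bash
python3 -c "
from h import *
go(.4963,.0065,.0956)
print(ctrl.get_obs()['wrist_torque'])"
```

```text
pos [0.4948 0.0065 0.1403] t 8.6167 F [ 1.9259  0.1894 -3.3914] open 0.04476381931758541 q6 -1.4342840121751415 dq 0.019389199773642053
shift [0.0447 0.0003 0.0015] turn [ 0.0002 -0.1078 -0.1817] yaw 74.14903692703321
[-0.0368 -0.3807 -0.006 ]
```

>>> arm_command --plan '[[[0.01,0,0.001,0,0,0,0.03],[0.01,0,-0.0005,0,0.1,0,0.03],[0.01,0,-0.0005,0,0.1,0,0.03],[0,0,0,0,0,0,0.03]]]'

```text
t: 8.95
tool_pos: [0.495, 0.0067, 0.1063]
tool_rot: [0.221, 1.564, -0.214]
contact_force: [2.0, 0.8, -6.8]
opening: 0.0449
```

```bash
python3 -c "
from h import *
go(.4963,.0065,.0956)
print(ctrl.get_obs()['wrist_torque'])"
```

```text
pos [0.495  0.0067 0.1063] t 8.95 F [ 1.9506  0.7649 -6.7936] open 0.044927040851503244 q6 -1.4348370652827003 dq 0.0065411011427230934
shift [0.0107 0.0002 0.0014] turn [ 0.0005 -0.2443 -0.2235] yaw 74.13494667819879
[ 0.048  -0.6213  0.033 ]
```

>>> arm_command --plan '[[[0.008,0,0.001,0,-0.2,0,0.03],[0.005,0,0,0,0,0,0.03],[0,0,0,0,0,0,0.03],[0,0,0,0,0,0,0.03]]]'

```text
t: 9.28
tool_pos: [0.497, 0.0063, 0.0958]
tool_rot: [0.22, 1.562, -0.214]
contact_force: [-2.1, 0.0, 2.3]
opening: 0.0448
```

```bash
python3 -c "
from h import *
go(.4963,.0065,.0956)
a=get_image('scene');save('s7.png',cv2.resize(a[130:230,305:405],(400,400),interpolation=2))"
```

```text
pos [0.497  0.0063 0.0958] t 9.2833 F [-2.0707  0.      2.2798] open 0.044774415289379386 q6 -1.4345308542559803 dq 0.01284394558150308
shift [ 0.0002 -0.     -0.0008] turn [ 0.0002 -0.1212 -0.1896] yaw 74.14944574652098
```

View pics/s7.png

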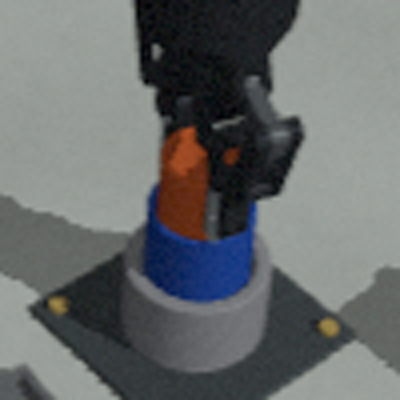

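Both cups are back in their starting seats: the blue rim's front edge is at y≈240, as at the start. I pull again slowly with drift compensation, tracking the blue rim numerically.

```bash
cat >> h.py <<'E'
def chk():
    a=get_image("scene");H,S,V=cv2.split(cv2.cvtColor(a,cv2.COLOR_RGB2HSV))
    m=(S>140)&(V>40)&(H>105)&(H<130)
    print("blue rows",[(c,np.nonzero(m[120:215,c])[0].min()+120,np.nonzero(m[120:215,c])[0].max()+120) for c in (345,348,351) if m[120:215,c].any()])
E
python3 -c "
from h import *
chk()"
```

```text
blue rows [(345, np.int64(186), np.int64(201)), (348, np.int64(188), np.int64(203)), (351, np.int64(190), np.int64(204))]
```

>>> arm_command --plan '[[[-0.006,0,0.0,0,0,0,0.03],[-0.006,0,0.0006,0,0,0,0.03],[-0.006,0,0.0006,0,0,0,0.03],[0,0,0,0,0,0,0.03]]]' --squeeze 70

```text
t: 9.72
tool_pos: [0.4955, 0.0064, 0.1092]
tool_rot: [0.221, 1.567, -0.214]
contact_force: [1.3, 0.2, 1.0]
opening: 0.0448
```

```bash
python3 -c "
from h import *
chk();go(.4963,.0065,.21)"
```

```text
blue rows [(345, np.int64(185), np.int64(201)), (348, np.int64(187), np.int64(203)), (351, np.int64(189), np.int64(204))]
pos [0.4954 0.0064 0.1091] t 9.7667 F [ 0.489   0.4332 -1.258 ] open 0.044349482431411485 q6 -1.4348645990645443 dq 0.002880190556276452
shift [-0.1009  0.0007  0.0001] turn [ 0.0006 -0.4223 -0.1731] yaw 74.13427253544106
```

>>> arm_command --plan '[[[-0.005,0,0.0008,0,-0.3,0,0.03],[-0.005,0,0.0005,0,-0.1,0,0.03],[-0.005,0,0.0005,0,0,0,0.03],[0,0,0,0,0,0,0.03]]]'

```text
t: 10.1
tool_pos: [0.4955, 0.006, 0.1235]
tool_rot: [0.22, 1.564, -0.215]
contact_force: [-0.8, 0.6, 0.2]
opening: 0.044
```

```bash
python3 -c "
from h import *
chk();go(.4963,.0065,.21)"
```

```text
blue rows [(345, np.int64(185), np.int64(201)), (348, np.int64(187), np.int64(203)), (351, np.int64(188), np.int64(204))]
pos [0.4956 0.006  0.1235] t 10.15 F [-1.0548  0.5276 -0.4897] open 0.04435993232509184 q6 -1.43451618685841 dq 0.003914361662518938
shift [-0.0865  0.0009  0.0002] turn [ 0.0003 -0.2173 -0.1459] yaw 74.13085695843314
```

>>> arm_command --plan '[[[-0.006,0,0.0008,0,-0.2,0,0.03],[-0.006,0,0.0005,0,-0.1,0,0.03],[-0.006,0,0.0005,0,0,0,0.03],[0,0,0,0,0,0,0.03]]]'

```text
t: 10.48
tool_pos: [0.4961, 0.0055, 0.1419]
tool_rot: [0.219, 1.561, -0.216]
contact_force: [-0.6, -0.1, -0.5]
opening: 0.0444
```

```bash
python3 -c "
from h import *
chk();go(.4963,.0065,.21)"
```

```text
blue rows [(345, np.int64(185), np.int64(201)), (348, np.int64(187), np.int64(203)), (351, np.int64(188), np.int64(204))]
pos [0.4962 0.0054 0.1419] t 10.5333 F [-0.3775 -0.0149 -0.5448] open 0.04480707009038139 q6 -1.4344009049037505 dq 0.009425878949067667
shift [-0.0681  0.0011 -0.0003] turn [ 0.0001 -0.0758 -0.0927] yaw 74.13214101435248
```

>>> arm_command --plan '[[[-0.006,0.001,0.0003,0,-0.1,0,0.03],[-0.006,0,0.0003,0,0,0,0.03],[-0.006,0,0.0003,0,0,0,0.03],[0,0,0,0,0,0,0.03]]]'

```text
t: 10.87
tool_pos: [0.4967, 0.0062, 0.1607]
tool_rot: [0.218, 1.561, -0.217]
contact_force: [-1.2, 0.4, 0.4]
opening: 0.0451
```

```bash
python3 -c "
from h import *
chk();go(.4963,.0065,.21)"
```

```text
blue rows [(345, np.int64(185), np.int64(201)), (348, np.int64(187), np.int64(203)), (351, np.int64(188), np.int64(204))]
pos [0.4969 0.0061 0.1608] t 10.9167 F [ 0.3008 -0.3444 -0.4331] open 0.04468700291223283 q6 -1.4322662130772632 dq 0.008474804496262544
shift [-0.0492  0.0002 -0.0007] turn [ 0.     -0.0341 -0.0598] yaw 74.13571151397574
```

>>> arm_command --plan '[[[-0.006,0,-0.0005,0,0,0,0.03],[-0.006,0,0,0,0,0,0.03],[-0.006,0,0.0002,0,0,0,0.03],[0,0,0,0,0,0,0.03]]]'

```text
t: 11.25
tool_pos: [0.4983, 0.006, 0.1833]
tool_rot: [0.218, 1.555, -0.216]
contact_force: [-0.4, -0.2, -1.1]
opening: 0.0445
```

```bash
python3 -c "
from h import *
chk();go(.4963,.0065,.21)"
```

```text
blue rows [(345, np.int64(183), np.int64(201)), (348, np.int64(185), np.int64(203)), (351, np.int64(187), np.int64(204))]
pos [0.4982 0.006  0.1829] t 11.3 F [ 0.0946 -0.4476 -1.2478] open 0.04478283700411212 q6 -1.4321759372406628 dq 0.021305332966937936
shift [-0.0272 -0.     -0.0018] turn [-0.0002  0.2177 -0.1079] yaw 74.1321162345225
```

>>> arm_command --plan '[[[-0.01,0,-0.001,0,0.2,0,0.03],[-0.015,0,0,0,0,0,0.03],[-0.015,0,0,0,0,0,0.03],[-0.01,0,0,0,0,0,0.03],[0,0,0,0,0,0,0.03]]]'

```text
t: 11.72
tool_pos: [0.4965, 0.0064, 0.2367]
tool_rot: [0.219, 1.561, -0.216]
contact_force: [0.4, -0.3, -1.4]
opening: 0.0444
```

```bash
python3 -c "
from h import *
chk();go(.661,.034,.235)
a=get_image('scene');save('s8.png',cv2.resize(a[70:270,255:435],(540,600),interpolation=2))"
```

```text
blue rows [(345, np.int64(174), np.int64(201)), (348, np.int64(172), np.int64(203)), (351, np.int64(171), np.int64(204))]
pos [0.4963 0.0064 0.2358] t 11.7667 F [ 1.1139  0.6581 -1.205 ] open 0.04456966876979365 q6 -1.4322311804745702 dq 0.0351075551844615
shift [0.0006 0.0716 0.1509] turn [ 0.0001 -0.1238 -0.1015] yaw 74.13021690266169
```

View pics/s8.png

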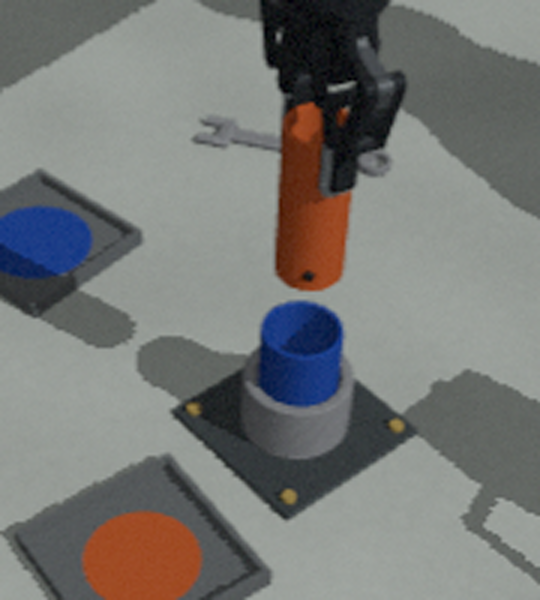

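The orange cup is out and hangs upright; the blue cup is still seated in the steel one (rim at (302,328)). Next I move over the orange disc.

>>> arm_command --plan '[[[0,0.012,0.025,0,0,0,0.03],[0,0.012,0.025,0,0,0,0.03],[0,0.012,0.025,0,0,0,0.03],[0,0.012,0.025,0,0,0,0.03],[0,0.012,0.025,0,0,0,0.03],[0,0.006,0.012,0,0,0,0.03],[0,0,0,0,0,0,0.03],[0,0,0,0,0,0,0.03]]]'

```text
t: 12.48
tool_pos: [0.6459, 0.0341, 0.22]
tool_rot: [0.219, 1.582, -0.218]
contact_force: [-0.4, -0.3, -2.1]
opening: 0.0446
```

```bash
python3 -c "
from h import *
go(.661,.034,.15)"
```

```text
pos [0.6459 0.0341 0.22  ] t 12.4833 F [-0.385  -0.3154 -2.06  ] open 0.04464124625264286 q6 -1.3564242659789902 dq 0.03380629868337962
shift [0.0697 0.0042 0.0161] turn [-0.0017 -1.2755  0.1483] yaw 74.08590522285606
```

>>> arm_command --plan '[[[0,0.004,0.014,0,-1.2,0,0.03],[0,0,0,0,0,0,0.03],[0.012,0,0,0,0,0,0.03],[0.012,0,0,0,0,0,0.03],[0.012,0,0,0,0,0,0.03],[0.012,0,0,0,0,0,0.03],[0,0,0,0,0,0,0.03],[0,0,0,0,0,0,0.03]]]'

```text
t: 13.15
tool_pos: [0.6562, 0.0333, 0.1629]
tool_rot: [0.216, 1.566, -0.222]
contact_force: [0.5, -0.3, -1.6]
opening: 0.045
```

```bash
python3 -c "
from h import *
go(.661,.034,.10)"
```

```text
pos [0.6562 0.0333 0.1629] t 13.15 F [ 0.549  -0.2648 -1.5725] open 0.045030922291832746 q6 -1.3525904523245083 dq 0.03971808670958733
shift [0.0629 0.0023 0.0048] turn [-0.0008 -0.3419  0.2614] yaw 74.03104288559642
```

>>> arm_command --plan '[[[0,0.002,0.005,0,-0.3,0,0.03],[0.012,0,0.0005,0,0,0,0.03],[0.012,0,0.0005,0,0,0,0.03],[0.012,0,0.0005,0,0,0,0.03],[0.012,0,0.0005,0,0,0,0.03],[0,0,0,0,0,0,0.03],[0,0,0,0,0,0,0.03]]]'

```text
t: 13.73
tool_pos: [0.6643, 0.033, 0.1097]
tool_rot: [0.215, 1.56, -0.222]
contact_force: [0.3, -0.2, -1.4]
opening: 0.0447
```

```bash
python3 -c "
from h import *
go(.661,.034,.0856)"
```

```text
pos [0.6643 0.033  0.1097] t 13.7333 F [ 0.3378 -0.2461 -1.3888] open 0.044713877152002306 q6 -1.3510628780873772 dq 0.026434900290294175
shift [ 0.0241  0.0001 -0.0034] turn [0.     0.0031 0.2574] yaw 74.03113689155592
```

>>> arm_command --plan '[[[0.006,0,-0.003,0,0,0.2,0.03],[0.006,0,0,0,0,0,0.03],[0.005,0,0,0,0,0,0.03],[0,0,0,0,0,0,0.03],[0,0,0,0,0,0,0.03]]]'

```text
t: 14.15
tool_pos: [0.6612, 0.0339, 0.0911]
tool_rot: [0.218, 1.559, -0.219]
contact_force: [0.3, -0.3, -1.8]
opening: 0.0447
```

```bash
python3 -c "
from h import *
go(.661,.034,.0856)"
```

```text
pos [0.6612 0.0339 0.0911] t 14.15 F [ 0.3315 -0.2733 -1.802 ] open 0.044684611360341 q6 -1.3527064739373937 dq 0.006546881792797596
shift [ 0.0055  0.     -0.0002] turn [0.     0.0236 0.0285] yaw 74.029682888045
```

>>> arm_command --plan '[[[0.004,0,0,0,0,0,0.03],[0.003,0,0,0,0,0,0.03],[0.002,0,0,0,0,0,0.03],[0,0,0,0,0,0,0.03]]]'

```text
t: 14.48
tool_pos: [0.6634, 0.0337, 0.0867]
tool_rot: [0.218, 1.555, -0.219]
contact_force: [-0.2, 0.1, -1.1]
opening: 0.0446
```

```bash
python3 -c "
from h import *
go(.661,.034,.0856)"
```

```text
pos [0.6634 0.0337 0.0867] t 14.4833 F [-0.2446  0.1252 -1.0726] open 0.044648122383663794 q6 -1.352675261718912 dq 0.015405416507279331
shift [ 0.0011 -0.0003 -0.0024] turn [-0.      0.2768 -0.0017] yaw 74.03830584939135
```

>>> arm_command --plan '[[[0.003,0,-0.002,0,0.2,0,0.03],[0.003,0,0,0,0,0,0.03],[0.002,0,0,0,0,0,0.03],[0,0,0,0,0,0,0.03]]]'

```text
t: 14.82
tool_pos: [0.6654, 0.0336, 0.0861]
tool_rot: [0.218, 1.549, -0.218]
contact_force: [-0.6, -0.6, -0.5]
opening: 0.0447
```

```bash
python3 -c "
from h import *
go(.661,.034,.0856)"
```

```text
pos [0.6654 0.0336 0.0861] t 14.8167 F [-0.583  -0.5535 -0.4865] open 0.04470376456247381 q6 -1.3525688890379357 dq 0.00897269410246242
shift [ 0.0004 -0.0009 -0.0043] turn [-0.0003  0.5981 -0.0658] yaw 74.04696351430928
```

Height has stopped at 86 mm (85.6 expected) and the held weight has left the wrist, so the cup stands on the disc, still held. I release.

>>> arm_command --plan '[[[0,0,0,0,0,0,0.03],[0,0,0,0,0,0,0.055],[0,0,0,0,0,0,0.085],[0,0,0,0,0,0,0.085],[0,0,0,0,0,0,0.085],[0,0,0,0,0,0,0.085],[0,0,0,0,0,0,0.085]]]'

```text
t: 15.4
tool_pos: [0.6651, 0.0338, 0.0845]
tool_rot: [0.218, 1.55, -0.218]
contact_force: [-0.6, 0.3, -0.5]
opening: 0.0848
```

```bash
python3 -c "
from h import *
go(.661,.034,.20)"
```

```text
pos [0.6651 0.0338 0.0845] t 15.4 F [-0.5671  0.2953 -0.5361] open 0.08479317151897627 q6 -1.3525856427938243 dq 0.0013954105340767764
shift [-0.1155 -0.0008 -0.0029] turn [-0.0004  0.5777 -0.0801] yaw 74.04723193056665
```

Straight up to about z = 0.2 m.

>>> arm_command --plan '[[[-0.015,0,0,0,0.3,0,0.085],[-0.02,0,0,0,0,0,0.085],[-0.02,0,0,0,0,0,0.085],[-0.02,0,0,0,0,0,0.085],[-0.02,0,0,0,0,0,0.085],[-0.015,0,0,0,0,0,0.085],[0,0,0,0,0,0,0.085]]]'

```text
t: 15.98
tool_pos: [0.6627, 0.0339, 0.1958]
tool_rot: [0.219, 1.561, -0.218]
contact_force: [0.9, -0.5, 0.7]
opening: 0.085
```

```bash
python3 -c "
from h import *
go(.496,.0065,.20)"
```

```text
pos [0.6627 0.0339 0.1958] t 15.9833 F [ 0.9138 -0.5035  0.6506] open 0.08504526702913671 q6 -1.3534380835675104 dq 0.01816505597842041
shift [-0.004  -0.0722 -0.1528] turn [ 0.     -0.0979 -0.0035] yaw 74.03979281427138
```

>>> arm_command --plan '[[[0,-0.012,-0.0255,0,0,0,0.085],[0,-0.012,-0.0255,0,0,0,0.085],[0,-0.012,-0.0255,0,0,0,0.085],[0,-0.012,-0.0255,0,0,0,0.085],[0,-0.012,-0.0255,0,0,0,0.085],[0,-0.006,-0.012,0,0,0,0.085],[0,0,0,0,0,0,0.085],[0,0,0,0,0,0,0.085]]]'

```text
t: 16.65
tool_pos: [0.5032, 0.0083, 0.1883]
tool_rot: [0.219, 1.566, -0.218]
contact_force: [0.3, 0.3, -0.2]
opening: 0.0849
```

```bash
python3 -c "
from h import *
go(.496,.0065,.16)"
```

```text
pos [0.5032 0.0083 0.1883] t 16.65 F [ 0.3198  0.2645 -0.2357] open 0.08488226341665973 q6 -1.42443774095358 dq 0.03146507981242124
shift [ 0.0283 -0.0037 -0.0063] turn [-0.0001 -0.3379  0.0259] yaw 74.05940052858631
```

Now check the blue rim's present position and the released orange cup.

>>> arm_command --plan '[[[0,-0.0035,-0.006,0,-0.3,0,0.085],[0,0,0,0,0,0,0.085],[0.015,0,0,0,0,0,0.085],[0.015,0,0,0,0,0,0.085],[0.015,0,0,0,0,0,0.085],[0,0,0,0,0,0,0.085],[0,0,0,0,0,0,0.085]]]'

```text
t: 17.23
tool_pos: [0.5007, 0.0066, 0.1422]
tool_rot: [0.218, 1.557, -0.217]
contact_force: [-0.2, 0.2, 0.5]
opening: 0.0849
```

```bash
python3 -c "
from h import *
go(.496,.0065,.06)
a=get_image('scene');b=get_image('top');save('s9.png',np.hstack([cv2.resize(a[110:310,255:395],(420,600),interpolation=2),cv2.resize(b[100:260,265:365],(375,600),interpolation=2)]))
for c in('scene','top'):
  for n in('orange_cup_center','blue_cup_center'):
    print(c,n,[(round(d['conf'],2),w(c,d['at'])) for d in mark_of(c,n)[:1]])
"
```

```text
pos [0.5007 0.0066 0.1422] t 17.2333 F [-0.1745  0.1585  0.5379] open 0.08485507863399368 q6 -1.4290997825527822 dq 0.029835347744429072
shift [ 0.0822 -0.0014 -0.0047] turn [-0.      0.1664 -0.0265] yaw 74.11582381995399
scene orange_cup_center [(0.71, array([0.6628, 0.032 , 0.0657]))]
scene blue_cup_center [(0.72, array([0.4987, 0.0036, 0.0584]))]
top orange_cup_center [(0.75, array([0.6611, 0.0362, 0.0643]))]
top blue_cup_center [(0.52, array([0.4963, 0.0125, 0.0551]))]
```

View pics/s9.png

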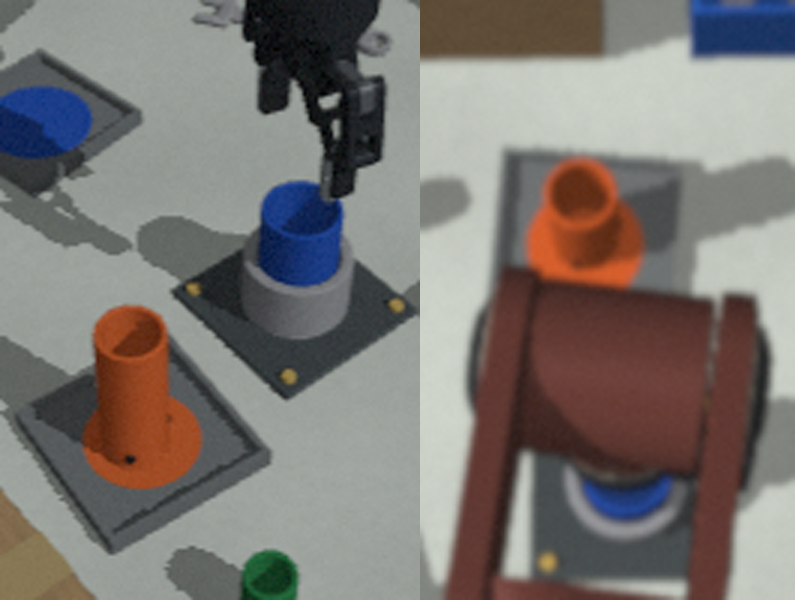

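The orange cup stands upright on its disc: its base sits at (132,445) in the left crop, and the measured centre is within a few mm. The blue cup is seated with the open fingers above it. I descend on it.

>>> arm_command --plan '[[[0,-0.001,-0.0045,0,0,0,0.085],[0,0,0,0,0,0,0.085],[0.012,0,-0.0005,0,0.1,0,0.085],[0.012,0,-0.0005,0,0.1,0,0.085],[0.012,0,-0.0005,0,0.1,0,0.085],[0.012,0,-0.0005,0,0.1,0,0.085],[0,0,0,0,0,0,0.085],[0,0,0,0,0,0,0.085]]]'

```text
t: 18.2
tool_pos: [0.4936, 0.0074, 0.0907]
tool_rot: [0.219, 1.561, -0.217]
contact_force: [1.3, -0.2, -0.0]
opening: 0.085
```

```bash
python3 -c "
from h import *
go(.496,.0065,.06)"
```

```text
pos [0.4936 0.0074 0.0907] t 18.2 F [ 1.2634 -0.2252 -0.0416] open 0.08504496652315077 q6 -1.4302565956251585 dq 0.03269191984850645
shift [ 0.0307 -0.0002  0.0026] turn [ 0.     -0.0997 -0.0484] yaw 74.10569202323843
```

>>> arm_command --plan '[[[0.008,0,0.002,0,0,0,0.085],[0.009,0,0,0,0,0,0.085],[0.009,0,0,0,0,0,0.085],[0,0,0,0,0,0,0.085],[0,0,0,0,0,0,0.085]]]'

```text
t: 18.62
tool_pos: [0.4955, 0.0068, 0.0612]
tool_rot: [0.219, 1.563, -0.217]
contact_force: [0.8, -0.7, -0.1]
opening: 0.0849
```

```bash
python3 -c "
from h import *
go(.496,.0065,.06)"
```

```text
pos [0.4955 0.0068 0.0612] t 18.6167 F [ 0.8284 -0.6699 -0.1124] open 0.08490869170174395 q6 -1.4308980367256647 dq 0.018693564447558236
shift [ 0.0012 -0.0002  0.0006] turn [ 0.0001 -0.1629 -0.0395] yaw 74.09943558764563
```

>>> arm_command --plan '[[[0,0,0,0,0,0,0.04],[0,0,0,0,0,0,0.04],[0,0,0,0,0,0,0.04],[0,0,0,0,0,0,0.04],[0,0,0,0,0,0,0.04],[0,0,0,0,0,0,0.04],[-0.006,0,0.0003,0,0,0,0.04],[-0.006,0,0.0005,0,0,0,0.04],[-0.006,0,0.0005,0,0,0,0.04],[0,0,0,0,0,0,0.04]]]' --squeeze 70

```text
t: 19.45
tool_pos: [0.4957, 0.0066, 0.0788]
tool_rot: [0.219, 1.564, -0.217]
contact_force: [0.8, -0.5, 0.4]
opening: 0.0555
```

```bash
python3 -c "
from h import *
go(.496,.0065,.16)"
```

```text
pos [0.4957 0.0066 0.0788] t 19.45 F [ 0.7542 -0.5306  0.4402] open 0.055513753033802564 q6 -1.4314448674943039 dq 0.007043819614894613
shift [-0.0812  0.0001 -0.    ] turn [ 0.0001 -0.2452 -0.0241] yaw 74.11178880499081
```

>>> arm_command --plan '[[[-0.008,0,0.0005,0,-0.2,0,0.04],[-0.01,0,0.0005,0,0,0,0.04],[-0.01,0,0.0005,0,0,0,0.04],[-0.012,0,0.0003,0,0,0,0.04],[-0.012,0,0,0,0,0,0.04],[-0.015,0,0,0,0,0,0.04],[-0.015,0,0,0,0,0,0.04],[-0.015,0,0,0,0,0,0.04],[0,0,0,0,0,0,0.04],[0,0,0,0,0,0,0.04]]]'

```text
t: 20.28
tool_pos: [0.4996, 0.0057, 0.1935]
tool_rot: [0.218, 1.551, -0.217]
contact_force: [-0.1, -0.4, -2.0]
opening: 0.0558
```

```bash
python3 -c "
from h import *
go(.528,-.278,.19)
a=get_image('scene');b=get_image('top')
for c in('scene','top'):
  for n in('blue_cup_center',):
    print(c,n,[(round(d['conf'],2),w(c,d['at'])) for d in mark_of(c,n)[:1]])
m=cut_out('scene','blue_cup_center')
for d in m[:1]: y,x=np.nonzero(d['mask']);print(d['conf'],x.min(),x.max(),y.min(),y.max())
"
```

```text
pos [0.4996 0.0057 0.1935] t 20.2833 F [-0.1267 -0.4177 -1.9635] open 0.05582040865680142 q6 -1.4313247710027244 dq 0.04144564237558777
shift [ 0.004  -0.2651  0.1049] turn [-0.0003  0.4733 -0.0819] yaw 74.11220231994102
scene blue_cup_center [(0.76, array([0.5024, 0.005 , 0.1903]))]
top blue_cup_center [(0.46, array([0.4999, 0.01  , 0.1855]))]
0.69 341 370 120 172
```

The blue cup is held and clear (centre at z≈0.187). I move to the blue tray.

>>> arm_command --plan '[[[0,-0.026,0.0103,0,0,0,0.04],[0,-0.026,0.0103,0,0,0,0.04],[0,-0.026,0.0103,0,0,0,0.04],[0,-0.026,0.0103,0,0,0,0.04],[0,-0.026,0.0103,0,0,0,0.04],[0,-0.026,0.0103,0,0,0,0.04],[0,-0.026,0.0103,0,0,0,0.04],[0,-0.026,0.0103,0,0,0,0.04],[0,-0.026,0.0103,0,0,0,0.04],[0,-0.018,0.007,0,0,0,0.04],[0,0,0,0,0,0,0.04],[0,0,0,0,0,0,0.04]]]'

```text
t: 21.53
tool_pos: [0.5195, -0.2723, 0.1725]
tool_rot: [0.223, 1.582, -0.208]
contact_force: [0.0, 0.2, -2.4]
opening: 0.0557
```

```bash
python3 -c "
from h import *
go(.528,-.278,.12)"
```

```text
pos [ 0.5195 -0.2723  0.1725] t 21.5333 F [ 0.0446  0.1703 -2.433 ] open 0.05574448572572107 q6 -1.9060895399635203 dq 0.03140492953208349
shift [ 0.0522 -0.0036  0.0109] turn [ 0.0046 -1.3003 -0.403 ] yaw 74.30965696757785
```

>>> arm_command --plan '[[[0,-0.003,0.01,0,-1.2,-0.4,0.04],[0,0,0,0,0,0,0.04],[0.012,0,0,0,0,0,0.04],[0.012,0,0,0,0,0,0.04],[0.012,0,0,0,0,0,0.04],[0.012,0,0,0,0,0,0.04],[0.012,0,0,0,0,0,0.04],[0,0,0,0,0,0,0.04],[0,0,0,0,0,0,0.04]]]'

```text
t: 22.28
tool_pos: [0.527, -0.2716, 0.1009]
tool_rot: [0.214, 1.568, -0.207]
contact_force: [-0.2, 0.0, -1.6]
opening: 0.0554
```

```bash
python3 -c "
from h import *
go(.528,-.278,.056)"
```

```text
pos [ 0.527  -0.2716  0.1009] t 22.2833 F [-0.2423  0.0184 -1.6198] open 0.05538299121448682 q6 -1.9043111906442798 dq 0.031123930450554498
shift [ 0.0449 -0.0061  0.003 ] turn [ 0.0008 -0.4417 -0.1965] yaw 74.62344903563925
```

>>> arm_command --plan '[[[0,-0.006,0.003,0,-0.4,-0.2,0.04],[0,0,0,0,0,0,0.04],[0.01,0,0,0,0,0,0.04],[0.01,0,0,0,0,0,0.04],[0.01,0,0,0,0,0,0.04],[0.006,0,0,0,0,0,0.04],[0,0,0,0,0,0,0.04],[0,0,0,0,0,0,0.04]]]'

```text
t: 22.95
tool_pos: [0.5291, -0.2799, 0.0622]
tool_rot: [0.21, 1.559, -0.212]
contact_force: [-0.5, -0.7, -1.8]
opening: 0.0559
```

```bash
python3 -c "
from h import *
go(.528,-.278,.056)"
```

```text
pos [ 0.5291 -0.2799  0.0622] t 22.95 F [-0.4595 -0.7405 -1.8285] open 0.055869890473602454 q6 -1.9121883072926986 dq 0.015267242077842868
shift [ 0.0062  0.0015 -0.0016] turn [0.0001 0.1231 0.0768] yaw 74.59185925262018
```

>>> arm_command --plan '[[[0.004,0.001,-0.001,0,0.1,0,0.04],[0.003,0,0,0,0,0,0.04],[0.003,0,0,0,0,0,0.04],[0.003,0,0,0,0,0,0.04],[0,0,0,0,0,0,0.04],[0,0,0,0,0,0,0.04]]]'

```text
t: 23.45
tool_pos: [0.5305, -0.2797, 0.0546]
tool_rot: [0.208, 1.558, -0.213]
contact_force: [0.3, -0.3, -1.7]
opening: 0.0557
```

```bash
python3 -c "
from h import *
go(.528,-.278,.056)"
```

```text
pos [ 0.5305 -0.2797  0.0546] t 23.45 F [ 0.3164 -0.3213 -1.7477] open 0.0557460756614065 q6 -1.9106699965103724 dq 0.007306280418746103
shift [-0.0014  0.001  -0.0029] turn [0.0002 0.1848 0.1382] yaw 74.62894750301865
```

>>> arm_command --plan '[[[0.002,0,-0.002,0,0.1,0,0.04],[0.002,0,0,0,0,0,0.04],[0.002,0,0,0,0,0,0.04],[0,0,0,0,0,0,0.04]]]'

```text
t: 23.78
tool_pos: [0.5294, -0.2798, 0.0529]
tool_rot: [0.208, 1.559, -0.212]
contact_force: [-0.2, -0.1, -1.8]
opening: 0.0558
```

```bash
python3 -c "
from h import *
go(.528,-.278,.056)"
```

```text
pos [ 0.5294 -0.2798  0.0529] t 23.7833 F [-0.2307 -0.1433 -1.8445] open 0.05578837600456027 q6 -1.9117685000930018 dq 0.02513446199861057
shift [-0.0031  0.0014 -0.0018] turn [0.0001 0.0962 0.1493] yaw 74.65671430070357
```

>>> arm_command --plan '[[[0.003,0,0,0,0,0,0.04],[0.003,0,0,0,0,0,0.04],[0.003,0,0,0,0,0,0.04],[0,0,0,0,0,0,0.04]]]'

```text
t: 24.12
tool_pos: [0.5304, -0.2804, 0.0532]
tool_rot: [0.208, 1.562, -0.211]
contact_force: [0.2, 0.6, -2.2]
opening: 0.0552
```

```bash
python3 -c "
from h import *
go(.528,-.278,.056)
get_image('scene')
for d in mark_of('scene','blue_cup_center')[:1]: print(d['conf'],w('scene',d['at']))"
```

```text
pos [ 0.5304 -0.2804  0.0532] t 24.1167 F [ 0.2449  0.5652 -2.1867] open 0.05518654872624826 q6 -1.9124783591274723 dq 0.042195722920326
shift [-0.0028  0.0017 -0.0029] turn [-0.     -0.0385  0.0988] yaw 74.69970570942868
0.93 [ 0.532  -0.2827  0.0501]
```

Further downward commands no longer lower it, and the measured centre is 50 mm (47.5 expected), so it stands on the disc. I hold briefly, then release.

>>> arm_command --plan '[[[0.002,0,0,0,0,0,0.04],[0,0,0,0,0,0,0.04],[0,0,0,0,0,0,0.065],[0,0,0,0,0,0,0.085],[0,0,0,0,0,0,0.085],[0,0,0,0,0,0,0.085],[0,0,0,0,0,0,0.085],[0,0,0,0,0,0,0.085]]]'

```text
t: 24.88
tool_pos: [0.5303, -0.2804, 0.05]
tool_rot: [0.209, 1.562, -0.211]
contact_force: [-0.1, -0.8, -0.1]
opening: 0.085
```

```bash
python3 -c "
from h import *
go(.528,-.278,.20)"
```

```text
pos [ 0.5303 -0.2804  0.05  ] t 24.8833 F [-0.1477 -0.7632 -0.1466] open 0.08503628423148679 q6 -1.912540513852223 dq 0.004198480795286914
shift [-0.15    0.0015 -0.0031] turn [-0.0001 -0.0847  0.0756] yaw 74.69470978028681
```

>>> arm_command --plan '[[[-0.015,0,0,0,0,0,0.085],[-0.02,0,0,0,0,0,0.085],[-0.02,0,0,0,0,0,0.085],[-0.02,0,0,0,0,0,0.085],[-0.02,0,0,0,0,0,0.085],[-0.02,0,0,0,0,0,0.085],[-0.02,0,0,0,0,0,0.085],[-0.015,0,0,0,0,0,0.085],[0,0,0,0,0,0,0.085],[0,0,0,0,0,0,0.085]]]'

```text
t: 25.72
tool_pos: [0.5287, -0.2791, 0.2022]
tool_rot: [0.212, 1.569, -0.208]
contact_force: [0.6, 0.0, -0.4]
opening: 0.0849
```

```bash
python3 -c "
from h import *
go(.528,-.278,.20)
a=get_image('scene');b=get_image('top');save('s10.png',np.hstack([cv2.resize(a[80:300,230:390],(400,550),interpolation=2),cv2.resize(b[120:270,280:480],(400,300),interpolation=2).repeat(1,0) if 0 else cv2.copyMakeBorder(cv2.resize(b[120:270,280:480],(400,300),interpolation=2),0,250,0,0,cv2.BORDER_CONSTANT)]))
for c in('scene','top'):
  for n in('orange_cup_center','blue_cup_center'):
    print(c,n,[(round(d['conf'],2),w(c,d['at'])) for d in mark_of(c,n)[:1]])
"
```

```text
pos [ 0.5287 -0.2791  0.2022] t 25.7167 F [ 0.599   0.0373 -0.4373] open 0.0848970459280198 q6 -1.912536215381577 dq 0.021875502414294635
shift [ 0.0022  0.0008 -0.0009] turn [ 0.0003 -0.4753 -0.0616] yaw 74.68484915194256
scene orange_cup_center []
scene blue_cup_center [(0.67, array([ 0.5356, -0.2822,  0.0487]))]
top orange_cup_center [(0.75, array([0.662 , 0.0346, 0.0615]))]
top blue_cup_center [(0.49, array([ 0.5282, -0.2767,  0.0437]))]
```

View pics/s10.png

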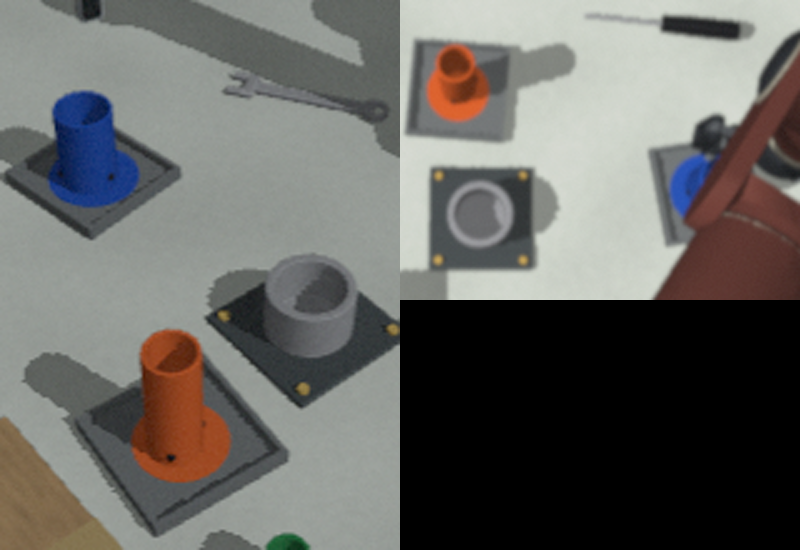

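Both cups stand upright on their own discs: orange base at (172,445), blue base at (86,180). The gripper is clear, so I hand in.

```bash
python3 -c "
from station import finish_job
print(finish_job())"
```

```text
the job is handed in; nothing more can be done
None
```

Both cups are standing upright on their own discs, released and with the gripper clear. I handed the job in at about 26 s of the 56 s allowed; no verdict was reported.

**How it went:** The first pull on the orange cup lifted the blue cup out with it. I think the lift had drifted sideways and wedged the two together. I pushed the pair back into the steel cup and pulled again, slower and straighter. The orange cup then came out alone and I set it on the orange disc. The blue cup came out and went onto the blue disc without trouble.

**Last checks:**
- **Orange cup:** the top camera puts it about 1–2 mm from its disc centre, at the right height. The scene camera's network missed it in the last look, but the picture shows it upright, and an earlier reading from that camera agreed.
- **Blue cup:** about 2–9 mm from its disc centre. The two cameras differ by about 9 mm sideways, and the heights (44 and 49 mm) bracket the expected 47.5 mm. The arm partly hid it from the top camera.
- **Force reading:** when I set the blue cup down, the wrist force still showed its weight. I judged that it was standing because it would not go lower and its measured height was right.

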